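# Turn the large parts bowl over

### The arm

A 6-joint arm with a two-finger parallel gripper is mounted at the origin on the work surface. World frame = base frame: x ahead of the robot, y to its left, z up, the work surface at z = 0. Lengths are in m, angles in rad, forces in N, time in s.
With the tool pointing down it reaches from about 0.375 to 0.9 m from the base axis. Payload 3.1 kg.
Tool frame: the origin (TCP) lies at the centre of the arm's flange, where the gripper is bolted on; the fingertips stand 173 mm ahead of it and the grasp point (between the pads) lies 155 mm ahead of it (tip_extent is the distance from the TCP to the fingertips, in m); z points along the fingers, y is the direction in which the jaws open and shut (so a half turn about z gives the same grasp; the last joint's range is limited). The gripper opens to 85 mm and grips with 20 to 120 N. Pads are 22 mm wide; open, the fingers measure 114 mm over their backs; the gripper's body (76 mm by 85 mm) begins 54 mm behind the grasp point. The pads swing forward as they close: fully open they stand 13 mm farther back than shut.
Start: joints at [1.135, 0.527, 1.433, -0, 1.181, -0.178], TCP at [0.159, 0.604, 0.405] pointing down, gripper open.
Joint ranges: [-3.08, 3.08], [-0.75, 2.2], [0.22, 2.44], [-1.43, 4.57], [0, 2.65], [-2.85, 2.85]. Speed limits (rad/s): [2.79, 2.79, 3.14, 3.14, 3.14, 3.14].

### API

Orientations are given as a unit quaternion [x, y, z, w].
In Python, from station import sense, snapshot, sign_off, tip_extent gives the robot as it stands. The module is installed in compiled form; this text tells all that it offers.
- The arm moves only by the tool servo_tool, never from a script. Its argument "rows" is a list of rows, each a list of 3 entries, a list of its own where there are three numbers: the shift along the tool's x, y, z in mm, then the turn about the tool's z in degrees, then the opening, from -1 (shut) to 1 (fully open), so that 0 is half open. A call has 1 to 8 rows; each row is the pose to reach, as a shift and turn from the pose measured when the call began, along the tool's axes at that moment; what a row does not reach only later rows make up. A row lasts 1/10 s, in which the tool goes at most 50 mm and 8.59 degrees, less where a joint would pass 70% of its speed; a pose out of reach is approached as far as the arm can. A call with a gripper value outside its range is refused whole. The fingers move at their own pace and stop on an object; "force" is the grip in N (left out, the last holds). Time passes only in rows, so rows that repeat a pose let the fingers close. It gives the time, the measured TCP pose, the force and the opening at its end, in the units of the state.
- sense(): the state, without advancing time (a new reading comes with each control period).
- snapshot(name): name is "side" or "top" or "wrist"; returns a dict with "image" (480x640x3 uint8, blue, green, red), "z_map" (480x640 float32, m along the optical axis (not along the pixel's ray), 0 where there is no reading), "vertical_fov" (degrees; the focal length in pixels is half the picture's height over the tangent of half this angle, whatever the lens; pixels are square), "cx", "cy" (the principal point, pixels), "cam_to_world" (4x4, takes a point from camera to world coordinates). Camera axes: x right, y down, z forward; pixel columns grow to the right and rows downward; lengths in m; the calibration is good to about 2 mm. A picture is of the moment at which its call begins.
- sign_off(): hands the job in, once; it reports no verdict.
The state is a dict: "t": time; "q": joint angles; "qd": joint speeds; "tau": joint torques, N m; "tcp_pos": TCP position; "tool_rot": TCP orientation; "force": force on the tool from outside, world axes, zero at the start; "ft_torque": the same for the moment, N m; "finger_gap": opening from 0.0 (shut) to 1.0 (fully open).
Only numpy, scipy, OpenCV 4.12 (cv2) and the standard library are available. Lean on these libraries where they do the work, as an engineer would, in place of code of your own. Each camera call takes 0.05 s, during which the arm holds its last target. There are 200 camera calls.

### The job

At the repair table, get a bowl ready to catch screws: take the larger of the two upside-down steel parts bowls, turn it over and leave it standing on its rubber foot, mouth up, near the middle of the round plywood disc, with the whole bowl over the disc. Do not drop it from a height, and leave the smaller bowl upside down where it is.

Things in the scene. Friction and masses are not known exactly. Their poses are not given: they have to be found in the camera images.
- bowl: Larger steel parts bowl, upside down at the start: 124 mm across the rim, 48 mm tall in all; outside 104 mm wide 23 mm from the rim, 68 mm at 30 mm, where the foot begins. 0.3 to 0.5 kg, mostly foot: let go on edge (tipped 75 degrees or more from upside down) it rolls by itself on to its foot, ending about 45 mm beyond where the foot was. Origin: mouth's centre, in the rim's plane. z: out through the foot, up at the start
- bowl_foot (a point): Middle of the larger bowl's foot: a solid black rubber cylinder 60 mm in diameter and 18 mm long, on the bowl's axis, to be gripped across its diameter. The point lies on the axis, half way along the foot, 39 mm from the mouth's centre and 9 mm from the foot's end face. z as for the bowl: up at the start, down when the bowl stands mouth up
- small_bowl: The smaller bowl of the same make and shape, also upside down: 89 mm across the mouth, 35 mm tall, foot 43 mm in diameter. To be left as it is. Origin: centre of the mouth; z axis out through the foot (up).
- disc: A round disc of light plywood lying flat on the table, fixed, 220 mm in diameter and 6 mm thick, its upper face 6 mm above the table. Origin: centre of its underside, on the table top; z up.
Things that resemble listed ones, but are neither listed nor needed, are in the scene too. Leave any blue look-alike of the small_bowl alone. What is shaped like the disc but purple is not meant.

How it is judged:
By the outcome, as a careful person would: the job done as asked, in the order asked, and still so for the second after the job is handed in, with the robot touching nothing.
It also fails if it takes over 43 s, if anything falls off the work surface, if the arm or the gripper's body presses on something with over 40 N, if the wrist force passes 120 N, or if a joint passes its speed limit or range.

## Working session

There is one attempt and no reset: what is moved stays moved. The work goes in short steps, Python scripts to look and compute and a tool call to move; the robot and the scene stay as the last step left them, time stands still between calls to the robot, and variables do not carry over. Pictures are saved under pics/ and viewed, about 8 in all and at most 12, crops included, and the job is handed in when it is done.

Besides the shell and the picture viewer there is one more tool, called after "Request:" as a command line: name --argument value ..., lists and objects as JSON in quotes. servo_tool: Moves the arm, as the interface text tells. Its arguments: {"type":"object","properties":{"rows":{"type":"array"},"force":{"type":"number"}},"required":["rows"]}

```bash
mkdir -p pics; cat > h.py <<'E'
import numpy as np, cv2
from station import sense, snapshot
from scipy.spatial.transform import Rotation as R
def cloud(s):
    h,w=s["z_map"].shape; f=h/2/np.tan(np.radians(s["vertical_fov"])/2)
    u,v=np.meshgrid(np.arange(w),np.arange(h)); z=s["z_map"]
    P=np.stack([(u-s["cx"])/f*z,(v-s["cy"])/f*z,z],-1)
    T=np.array(s["cam_to_world"]); return P@T[:3,:3].T+T[:3,3]
E
python3 - <<'E'
from h import *
import pickle
a=snapshot("top");b=snapshot("side")
pickle.dump((a,b),open("s0.pkl","wb"))
cv2.imwrite("pics/top0.png",a["image"]);cv2.imwrite("pics/side0.png",b["image"])
print(sense(),a["cam_to_world"],b["cam_to_world"])
E
```

```text
{'t': 0.1, 'q': array([ 1.13552592e+00,  5.28370369e-01,  1.43374951e+00, -9.28886629e-07,
        1.18140830e+00, -1.78484406e-01]), 'qd': array([-0.00052254, -0.001574  , -0.00219704, -0.00084402, -0.00085304,
       -0.0002092 ]), 'tau': array([-4.75727793e-04, -4.43307817e+01, -1.78586161e+01, -3.11705462e-04,
        3.90026369e-03, -1.23881722e-05]), 'tcp_pos': array([0.15856638, 0.60423938, 0.40384073]), 'tool_rot': array([ 1.28040302e-01,  9.91768493e-01, -9.22681566e-04, -2.91936100e-04]), 'force': array([-0.352191  ,  0.42572822, -0.57201059]), 'ft_torque': array([0.0189738 , 0.00350726, 0.00453221]), 'finger_gap': 0.9968891993669821} [[-0.02829643 -0.9897843   0.13973675  0.28680186]
 [-0.99934218  0.02483918 -0.02642382  0.02431717]
 [ 0.02268293 -0.14039253 -0.98983606  0.92862297]
 [ 0.          0.          0.          1.        ]] [[ 0.99738037 -0.03891465  0.06097581  0.3552917 ]
 [-0.07232497 -0.55075641  0.83152659 -0.7856773 ]
 [ 0.00122425 -0.83375838 -0.55212813  0.60109853]
 [ 0.          0.          0.          1.        ]]
```

View pics/top0.png

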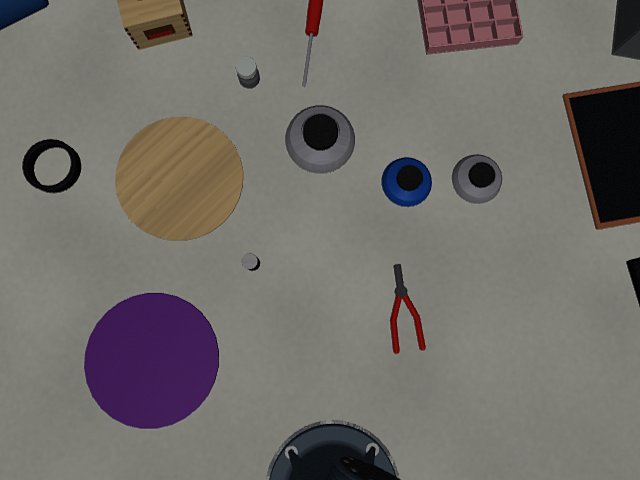

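View pics/side0.png

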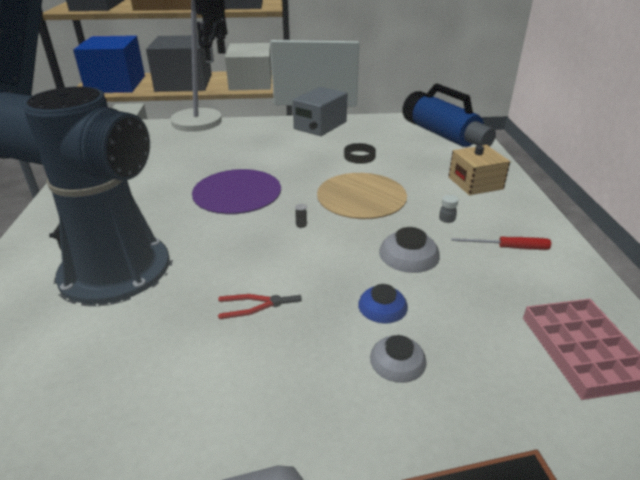

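The large steel bowl is at top-view (320,138). The small steel bowl is at (477,178), the blue look-alike at (407,181), the plywood disc at (180,178) and the purple one at (152,360). Next I measure positions.

```bash
python3 - <<'E'
from h import *
import pickle
from station import tip_extent
a,b=pickle.load(open("s0.pkl","rb"))
print("tip",tip_extent() if callable(tip_extent) else tip_extent)
f=240/np.tan(np.radians(a["vertical_fov"])/2);T=np.array(a["cam_to_world"])
P=cloud(a)
def ray(u,v,z):
    d=T[:3,:3]@np.array([(u-a["cx"])/f,(v-a["cy"])/f,1]);return T[:3,3]+d*(z-T[2,3])/d[2]
for n,(u,v) in dict(bowl=(320,138),small=(477,178),blue=(407,181),disc=(180,178)).items():
    # height-based mask round the seed
    c=P[v,u]; D=np.hypot(P[...,0]-c[0],P[...,1]-c[1])
    R0=.13 if n=="disc" else .07
    hsv=cv2.cvtColor(a["image"],cv2.COLOR_BGR2HSV)
    if n=="disc": m=(D<R0)&(hsv[...,1]>60)&(abs(hsv[...,0].astype(int)-16)<10)
    else: m=(D<.055)&(hsv[...,2]<45)
    cs,_=cv2.findContours(m.astype(np.uint8),0,1);k=max(cs,key=cv2.contourArea)
    (x,y),(w,h),an=cv2.fitEllipse(k);zt=np.median(P[...,2][m])
    p=ray(x,y,.006 if n=="disc" else (.048 if n=="bowl" else .035)); print(n,(x,y),(w,h),"zmed",zt,"pos",p.round(4),"diam",(w+h)/2/f*P[v,u,2]*0+ (w+h)/2*a["z_map"][v,u]/f)
for u,v in [(248,72),(251,262),(305,84),(315,30)]: print((u,v),P[v,u].round(3))
s=sense();print(R.from_quat(s["tool_rot"]).as_matrix().round(3))
cv2.imwrite("pics/c.png",cv2.resize(a["image"][60:250,100:520],None,fx=1.9,fy=1.9,interpolation=cv2.INTER_CUBIC))
E
```

```text
tip 0.1734
bowl (320.0092468261719, 131.50503540039062) (34.97869873046875, 35.49703598022461) zmed 0.04827983857784057 pos [0.5836 0.0053 0.048 ] diam 0.05858963724628081
small (481.3730773925781, 174.46559143066406) (24.289976119995117, 25.83637237548828) zmed 0.03463280795713436 pos [ 0.5069 -0.2662  0.035 ] diam 0.042389122339013506
blue (409.1490783691406, 177.51327514648438) (24.154090881347656, 25.383621215820312) zmed 0.034948399770525995 pos [ 0.5044 -0.1432  0.035 ] diam 0.041636850202227044
disc (178.74635314941406, 178.2821502685547) (122.61609649658203, 127.59445190429688) zmed 0.006696493964874817 pos [0.5191 0.2502 0.006 ] diam 0.2156646145638502
(248, 72) [0.688 0.124 0.054]
(251, 262) [0.367 0.122 0.051]
(305, 84) [0.683 0.029 0.012]
(315, 30) [0.78  0.009 0.021]
[[-0.967  0.254 -0.001]
 [ 0.254  0.967 -0.002]
 [ 0.    -0.002 -1.   ]]
```

View pics/c.png

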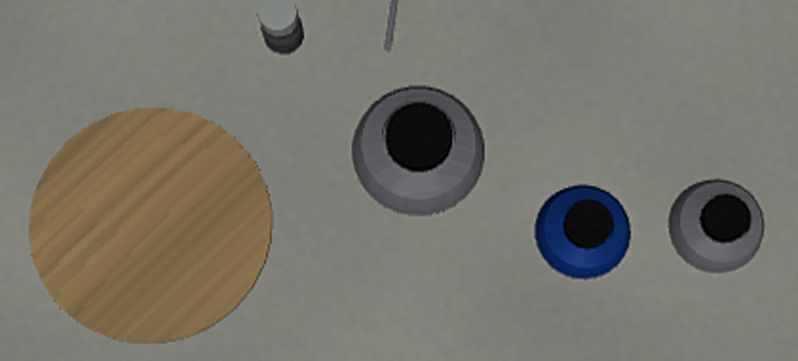

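The only steel bowl with a 59 mm foot is at (320,138), so that is the larger one. It sits at (0.584, 0.005), and the disc centre is at (0.519, 0.250).

The tool can't tilt, so the plan is:
1. Grip the foot lightly.
2. Slide the bowl until its rim meets the disc's fixed edge.
3. Swing the foot over in an arc so the bowl pivots in the pads.
4. Carry it on edge over the disc and let it roll on to its foot.

Request:
servo_tool --rows '[[[-40,-33,0],8,1],[[-80,-67,0],16,1],[[-120,-100,0],24,1],[[-160,-134,0],32,1],[[-200,-167,0],40,1],[[-240,-200,0],48,1],[[-280,-234,0],56,1],[[-320,-267,0],60.4,1]]' --force 25

```text
t: 0.9
tcp_pos: [0.3911, 0.2766, 0.4041]
tool_rot: [0.611, 0.792, -0.001, 0.0]
force: [0.9, 1.3, 0.4]
finger_gap: 1.0
```

```bash
cat > mv.py <<'E'
from h import *
import sys
s=sense();M=R.from_quat(s["tool_rot"]).as_matrix()
p=np.array(s["tcp_pos"]);t=np.array([float(x) for x in sys.argv[1:4]])
yaw=np.degrees(np.arctan2(M[1,0],M[0,0]))
print("t",s["t"],"tcp",p.round(4),"yaw",yaw.round(2),"shift mm",(M.T@(t-p)*1000).round(1),"turn to 104.9:",yaw-104.9,"F",s["force"].round(1))
E
python3 mv.py .5836 .0053 .300
```

```text
t 0.9 tcp [0.3911 0.2766 0.4041] yaw 104.65 shift mm [-311.1  117.8  104.3] turn to 104.9: -0.245380539337404 F [0.9 1.3 0.4]
```

Request:
servo_tool --rows '[[[-39,15,13],0,1],[[-78,30,26],0,1],[[-117,44,39],0,1],[[-156,59,52],0,1],[[-195,74,65],0,1],[[-234,88,78],0,1],[[-273,103,91],0,1],[[-311,118,104],0,1]]'

```text
t: 1.7
tcp_pos: [0.5845, 0.0038, 0.2994]
tool_rot: [0.611, 0.791, -0.001, -0.0]
force: [0.6, 0.6, 0.7]
finger_gap: 0.998
```

Request:
servo_tool --rows '[[[0,0,0],0,1]]'

```text
t: 1.8
tcp_pos: [0.5871, -0.0005, 0.2976]
tool_rot: [0.613, 0.79, -0.001, 0.001]
force: [-1.0, 0.2, 0.3]
finger_gap: 0.999
```

```bash
python3 mv.py .5836 .0053 .300; python3 - <<'E'
from h import *
w=snapshot("wrist");s=snapshot("side")
print(np.array(w["cam_to_world"]).round(3))
P=cloud(w);D=np.hypot(P[...,0]-.584,P[...,1]-.005)
m=(D<.06)&(w["image"].max(2)<60)&(P[...,2]>.04)&(P[...,2]<.056)
print(m.sum(),P[m].mean(0),(P[m].max(0)+P[m].min(0))/2)
hi=(P[...,2]>.08)&(w["z_map"]>0);print("wrist finger minz",hi.sum(),P[hi][:,2].min() if hi.any() else None)
Q=cloud(s);m=(np.hypot(Q[...,0]-.584,Q[...,1]-.005)<.09)&(Q[...,2]>.07);print("side tips z",np.percentile(Q[m][:,2],[0,.5,1,3]))
i=np.concatenate([cv2.resize(w["image"],(400,300)),s["image"][100:400,240:640]],1);cv2.imwrite("pics/h1.png",i)
E
```

```text
t 1.8 tcp [ 5.871e-01 -5.000e-04  2.976e-01] yaw 104.36 shift mm [ 6.5 -2.  -2.4] turn to 104.9: -0.5426719293845963 F [-1.   0.2  0.3]
[[ 0.969  0.236  0.078  0.568]
 [ 0.249 -0.919 -0.306  0.077]
 [-0.     0.315 -0.949  0.266]
 [ 0.     0.     0.     1.   ]]
5507 [0.58655056 0.00702311 0.04699737] [0.58701103 0.00400316 0.04478042]
wrist finger minz 59017 0.1362715322384579
side tips z [0.13836683 0.14612832 0.15088504 0.17003941]
```

View pics/h1.png

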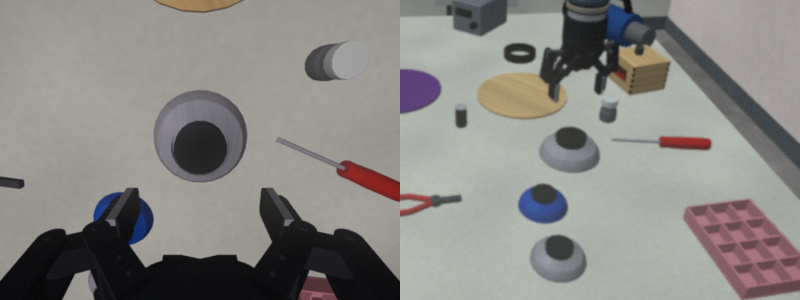

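The wrist view shows the large bowl's foot between the open fingers. The fingertips are about 160 mm ahead of the TCP when open. I go down to the foot.

Request:
servo_tool --rows '[[[7,-1,15],-0.5,1],[[7,-1,35],-0.5,1],[[7,-1,55],-0.5,1],[[7,-1,70],-0.5,1],[[7,-1,75],-0.5,1],[[7,-1,75],-0.5,1]]'

```text
t: 2.5
tcp_pos: [0.5806, 0.0103, 0.2231]
tool_rot: [0.608, 0.794, -0.002, -0.002]
force: [0.1, -0.6, -1.1]
finger_gap: 0.997
```

```bash
python3 mv.py .585 .006 .2025; python3 - <<'E'
from h import *
w=snapshot("wrist");P=cloud(w)
D=np.hypot(P[...,0]-.584,P[...,1]-.005)
m=(D<.045)&(w["image"].max(2)<60)&(P[...,2]>.0465)&(P[...,2]<.05)
c=max(cv2.findContours(m.astype(np.uint8),0,1)[0],key=cv2.contourArea);q=P[c[:,0,1],c[:,0,0]]
print(cv2.minEnclosingCircle((q[:,:2]*1000).astype(np.float32)))
E
```

```text
t 2.5 tcp [0.5806 0.0103 0.2231] yaw 105.07 shift mm [-5.3  3.2 20.6] turn to 104.9: 0.17426361396422863 F [ 0.1 -0.6 -1.1]
((587.037109375, 5.420706272125244), 29.816801071166992)
```

Request:
servo_tool --rows '[[[-2,2,7],0,1],[[-4,4,14],0,1],[[-5,4,20],0,1],[[-5,4,20],0,1],[[-5,4,20],0,1]]'

```text
t: 3.05
tcp_pos: [0.586, 0.0061, 0.2034]
tool_rot: [0.608, 0.794, -0.002, -0.002]
force: [-0.1, 0.6, 0.0]
finger_gap: 1.004
```

```bash
python3 mv.py .5855 .006 .2025
```

```text
t 3.05 tcp [0.586  0.0061 0.2034] yaw 105.04 shift mm [ 0.  -0.5  0.9] turn to 104.9: 0.14346287149058412 F [-0.1  0.6  0. ]
```

Request:
servo_tool --rows '[[[0,0,1],0,0.7],[[0,0,1],0,0.4],[[0,0,1],0,0],[[0,0,1],0,-0.2],[[0,0,1],0,-0.2],[[0,0,1],0,-0.2],[[0,0,1],0,-0.2],[[0,0,1],0,-0.2]]' --force 30

```text
t: 3.85
tcp_pos: [0.5862, 0.0061, 0.2029]
tool_rot: [0.609, 0.794, -0.002, -0.001]
force: [-0.9, -0.1, 4.9]
finger_gap: 0.782
```

```bash
python3 mv.py .5855 .006 .2025; python3 - <<'E'
from h import *
w=snapshot("wrist");cv2.imwrite("pics/g1.png",w["image"])
E
```

```text
t 3.85 tcp [0.5862 0.0061 0.2029] yaw 105.03 shift mm [ 0.1 -0.7  0.4] turn to 104.9: 0.13018100239612806 F [-0.9 -0.1  4.9]
```

View pics/g1.png

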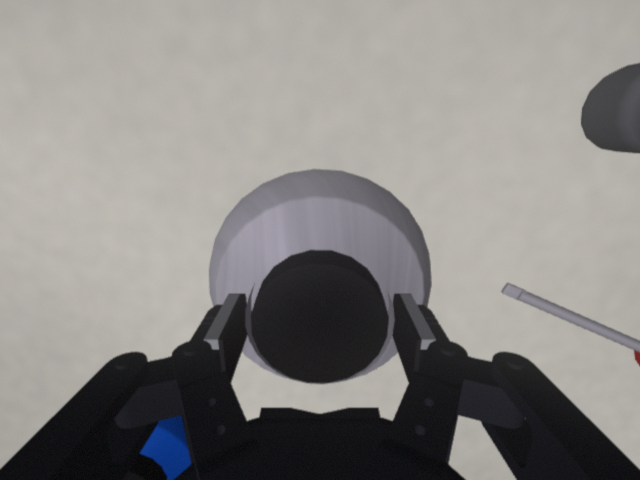

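Request:
servo_tool --rows '[[[0,0,0],0,-0.5],[[0,0,0],0,-0.5],[[0,0,0],0,-0.5],[[0,0,0],0,-0.5],[[0,0,0],0,-0.5]]'

```text
t: 4.4
tcp_pos: [0.5862, 0.0061, 0.2029]
tool_rot: [0.609, 0.793, -0.002, -0.002]
force: [0.2, 0.2, 3.6]
finger_gap: 0.785
```

```bash
python3 mv.py .5855 .006 .2025
```

```text
t 4.4 tcp [0.5862 0.0061 0.2029] yaw 105.03 shift mm [ 0.1 -0.7  0.4] turn to 104.9: 0.12700736416387315 F [0.2 0.2 3.6]
```

Request:
servo_tool --rows '[[[0,0,-5],0,-0.5],[[0,0,-10],0,-0.5],[[0,0,-15],0,-0.5],[[0,0,-20],0,-0.5],[[0,0,-20],0,-0.5]]'

```text
t: 4.9
tcp_pos: [0.5866, 0.0061, 0.2236]
tool_rot: [0.608, 0.794, -0.001, -0.001]
force: [0.0, 0.1, -4.4]
finger_gap: 0.78
```

```bash
python3 mv.py .5855 .006 .2025; python3 - <<'E'
from h import *
s=snapshot("side");cv2.imwrite("pics/l1.png",cv2.resize(s["image"][130:330,320:520],None,fx=3,fy=3))
P=cloud(s);m=(np.hypot(P[...,0]-.584,P[...,1]-.005)<.08)&(P[...,2]<.06)&(P[...,2]>.012)
c=P[m];k=s["image"][m].max(1)<55
print("steel z",np.percentile(c[~k][:,2],[0,2,50,98]))
E
```

```text
t 4.9 tcp [0.5866 0.0061 0.2236] yaw 105.04 shift mm [ 0.2 -1.  21.1] turn to 104.9: 0.13883864861237782 F [ 0.   0.1 -4.4]
steel z [0.01935447 0.021687   0.04207354 0.05590833]
```

View pics/l1.png

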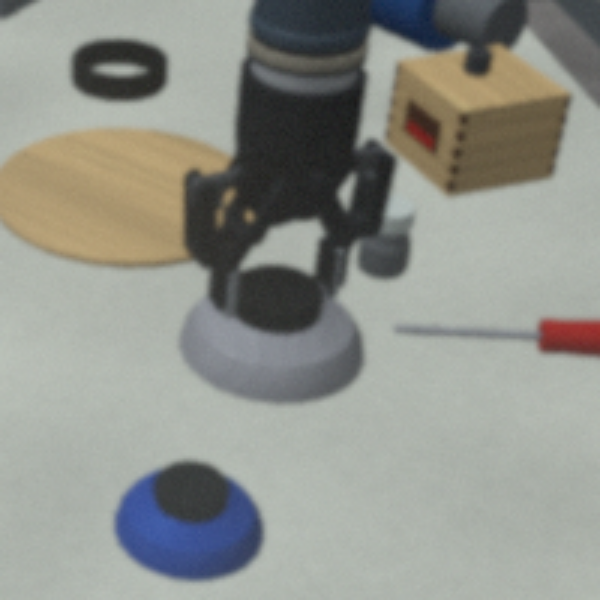

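The lift held: the force reading is −4.4 N, so about 0.45 kg. Next I carry it towards the disc edge, then lower it.

Request:
servo_tool --rows '[[[12,0,0],0,-0.5],[[27,0,2],0,-0.5],[[42,0,6],0,-0.5],[[57,0,10],0,-0.5],[[69,0,14],0,-0.5],[[73,0,17],0,-0.5],[[73,0,19],0,-0.5],[[73,0,20],0,-0.5]]'

```text
t: 5.75
tcp_pos: [0.5677, 0.0765, 0.2031]
tool_rot: [0.608, 0.794, -0.001, -0.001]
force: [0.2, -0.0, -2.3]
finger_gap: 0.783
```

```bash
python3 mv.py .5636 .084 .2035
```

```text
t 5.75 tcp [0.5677 0.0765 0.2031] yaw 105.05 shift mm [ 8.3 -2.  -0.4] turn to 104.9: 0.15014354270175545 F [ 0.2 -0.  -2.3]
```

Request:
servo_tool --rows '[[[2,0,0],0,-0.5],[[4,-1,0],0,-0.5],[[6,-1,0],0,-0.5],[[8,-1,0],0,-0.5],[[9,-1,0],0,-0.5],[[10,-1,0],0,-0.5],[[10,-1,0],0,-0.5]]'

```text
t: 6.45
tcp_pos: [0.5644, 0.0854, 0.2034]
tool_rot: [0.608, 0.794, -0.002, -0.0]
force: [-0.9, -4.1, -1.3]
finger_gap: 0.781
```

```bash
python3 mv.py .5637 .0841 .2035
```

```text
t 6.45 tcp [0.5644 0.0854 0.2034] yaw 105.1 shift mm [-1.1 -1.  -0.1] turn to 104.9: 0.20339497218513714 F [-0.9 -4.1 -1.3]
```

The rim touches the disc edge with 4 N along y. I start the tipping arc.

Request:
servo_tool --rows '[[[3,0,0],0,-0.5],[[5,0,-2],0,-0.5],[[6,0,-4],0,-0.5],[[8,0,-6],0,-0.5],[[10,0,-9],0,-0.5],[[12.5,0,-11.5],0,-0.5],[[15,0,-14],0,-0.5],[[15,0,-14],0,-0.5]]'

```text
t: 7.25
tcp_pos: [0.561, 0.0995, 0.2181]
tool_rot: [0.608, 0.794, -0.002, 0.001]
force: [-0.1, -5.2, -0.5]
finger_gap: 0.778
```

```bash
python3 mv.py .5644 .0854 .2034;python3 - <<'E'
from h import *
s=snapshot("side");cv2.imwrite("pics/a1.png",cv2.resize(s["image"][130:330,300:500],None,fx=3,fy=3))
E
```

```text
t 7.25 tcp [0.561  0.0995 0.2181] yaw 105.15 shift mm [-14.4  -0.4  14.8] turn to 104.9: 0.24947638523045157 F [-0.1 -5.2 -0.5]
```

View pics/a1.png

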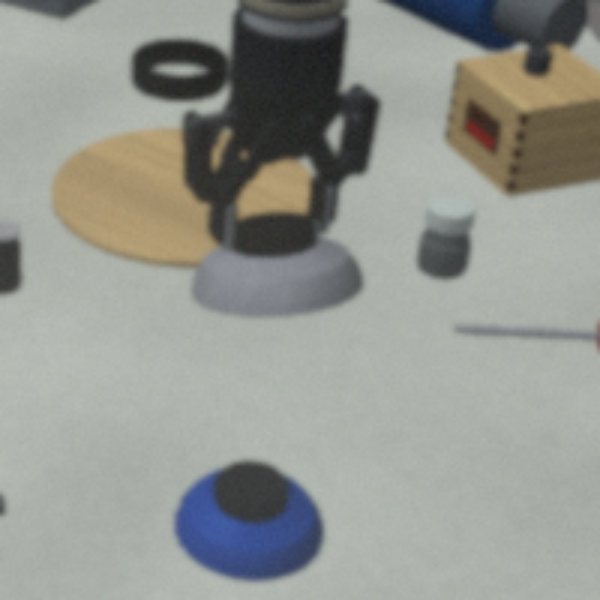

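The foot face now leans towards the disc by about 15°, so the pivoting works. I continue the arc.

Request:
servo_tool --rows '[[[4,0,-2],0,-0.5],[[7,0,-4.5],0,-0.5],[[11,0,-6.5],0,-0.5],[[14,0,-8.5],0,-0.5],[[17,0,-10],0,-0.5],[[20,0,-11.5],0,-0.5],[[23,0,-12.5],0,-0.5],[[23,0,-12.5],0,-0.5]]'

```text
t: 8.1
tcp_pos: [0.5555, 0.1219, 0.2311]
tool_rot: [0.608, 0.794, -0.001, 0.002]
force: [1.8, -4.7, 2.2]
finger_gap: 0.785
```

```bash
python3 mv.py .5644 .0854 .2034
```

```text
t 8.1 tcp [0.5555 0.1219 0.2311] yaw 105.17 shift mm [-37.5  -1.   27.8] turn to 104.9: 0.27029779945951304 F [ 1.8 -4.7  2.2]
```

Request:
servo_tool --rows '[[[5,0,-1.5],0,-0.5],[[9,0,-2.5],0,-0.5],[[14,0,-3.5],0,-0.5],[[18,0,-4],0,-0.5],[[23,0,-4],0,-0.5],[[27,0,-4],0,-0.5],[[31,0,-4],0,-0.5],[[31,0,-4],0,-0.5]]'

```text
t: 8.9
tcp_pos: [0.5473, 0.1527, 0.2349]
tool_rot: [0.607, 0.794, -0.0, 0.002]
force: [2.3, -0.9, 2.3]
finger_gap: 0.782
```

```bash
python3 mv.py .5644 .0854 .2034;python3 - <<'E'
from h import *
s=snapshot("side");cv2.imwrite("pics/a2.png",cv2.resize(s["image"][110:290,300:480],None,fx=3,fy=3))
E
```

```text
t 8.9 tcp [0.5473 0.1527 0.2349] yaw 105.2 shift mm [-69.3  -1.2  31.7] turn to 104.9: 0.3026116910749437 F [ 2.3 -0.9  2.3]
```

View pics/a2.png

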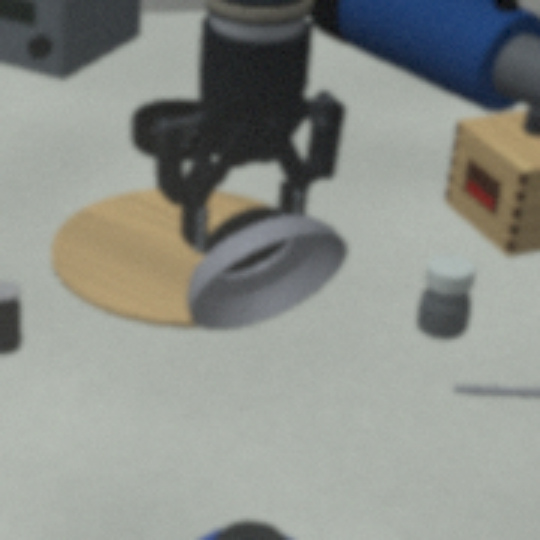

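It is about 60° over, resting on its rim edge against the disc. Next I push down and forward to about 83°.

Request:
servo_tool --rows '[[[5,0,1],0,-0.5],[[9,0,2],0,-0.5],[[13,0,3.5],0,-0.5],[[17,0,5],0,-0.5],[[20,0,6.5],0,-0.5],[[23,0,8],0,-0.5],[[26,0,9.5],0,-0.5],[[26,0,9.5],0,-0.5]]'

```text
t: 9.75
tcp_pos: [0.5401, 0.1778, 0.2247]
tool_rot: [0.607, 0.795, -0.001, 0.001]
force: [0.3, 0.1, 1.9]
finger_gap: 0.776
```

```bash
python3 mv.py .5644 .0854 .2034;python3 - <<'E'
from h import *
s=snapshot("side");P=cloud(s)
cv2.imwrite("pics/a3.png",cv2.resize(s["image"][110:290,300:480],None,fx=3,fy=3))
E
```

```text
t 9.75 tcp [0.5401 0.1778 0.2247] yaw 105.22 shift mm [-95.5  -0.8  21.6] turn to 104.9: 0.3198029895487764 F [0.3 0.1 1.9]
```

View pics/a3.png

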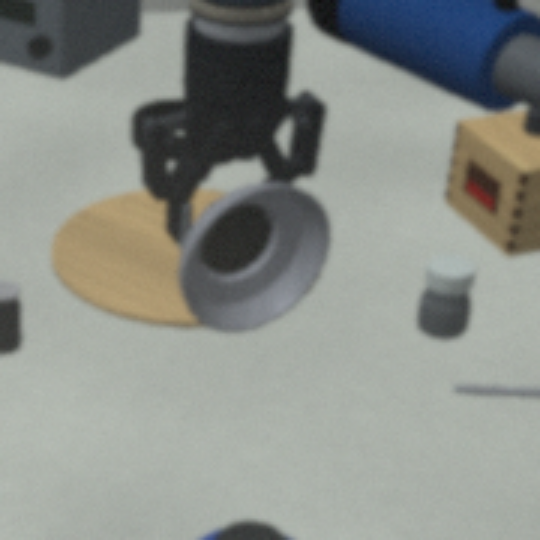

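It looks about 80° over. I measure the tilt from the rim's depth points.

```bash
cat > tilt.py <<'E'
from h import *
s=snapshot("side");P=cloud(s);im=s["image"].astype(int)
st=sense();M=R.from_quat(st["tool_rot"]).as_matrix();t=np.array(st["tcp_pos"])
L=(P-t)@M  # tool frame; rim ~ x=-40, z .10-.22
hue=(im.max(2)-im.min(2))
m=(abs(L[...,0]+.03)<.045)&(abs(L[...,1])<.075)&(P[...,2]>.009)&(P[...,2]<.15)&(hue<40)&(im.max(2)>60)
m=cv2.morphologyEx(m.astype(np.uint8),cv2.MORPH_OPEN,np.ones((3,3)))
c=max(cv2.findContours(m,0,1)[0],key=cv2.contourArea)
f=np.zeros_like(m);cv2.drawContours(f,[cv2.convexHull(c)],-1,1,-1);f=cv2.erode(f,np.ones((3,3)))
r=f-cv2.erode(f,np.ones((3,3)));q=P[(r>0)&(m>0)]
for _ in range(4):
    o=q.mean(0);n=np.linalg.svd(q-o)[2][2];d=abs((q-o)@n);q=q[d<max(.002,2*d.std())]
n*=np.sign(n@M[:,0])
print(len(q),"axis",n.round(3),"tilt",np.degrees(np.arccos(n[2])).round(1),"res",d.std(),"z range",q[:,2].min(),q[:,2].max(),"mid",((q.max(0)+q.min(0))/2).round(4),"tcp",t.round(4))
E
python3 tilt.py
```

```text
58 axis [-0.281  0.959  0.039] tilt 87.8 res 0.0007269125478324316 z range 0.010641150802963795 0.12250736578763793 mid [0.556  0.1353 0.0666] tcp [0.5402 0.1775 0.2249]
```

The tilt is about 85–88° and the force on the tool is small. I tighten the grip, lift, carry it about 31 mm over the disc and lower until the rim's edge touches.

Request:
servo_tool --rows '[[[0,0,0],0,-0.5],[[0,0,0],0,-0.5],[[0,0,-6],0,-0.5],[[0,0,-12],0,-0.5],[[8,0,-16],0,-0.5],[[18,0,-16],0,-0.5],[[28,0,-16],0,-0.5],[[31,0,-16],0,-0.5]]' --force 70

```text
t: 10.65
tcp_pos: [0.5312, 0.209, 0.2405]
tool_rot: [0.607, 0.795, -0.001, 0.001]
force: [-0.0, -0.3, -4.0]
finger_gap: 0.759
```

Request:
servo_tool --rows '[[[0,0,0],0,-0.5],[[0,0,0],0,-0.5]]'

```text
t: 10.85
tcp_pos: [0.5309, 0.2094, 0.2403]
tool_rot: [0.606, 0.795, -0.002, 0.001]
force: [0.3, -0.3, -4.2]
finger_gap: 0.761
```

```bash
python3 mv.py .5308 .2067 .2307; python3 tilt.py
```

```text
t 10.85 tcp [0.5309 0.2094 0.2403] yaw 105.34 shift mm [-2.6 -0.8  9.6] turn to 104.9: 0.439521027169846 F [ 0.3 -0.3 -4.2]
76 axis [-0.298  0.953  0.06 ] tilt 86.6 res 0.0006926378213841719 z range 0.015388186915643698 0.13659230682207502 mid [0.5463 0.1673 0.076 ] tcp [0.5311 0.2092 0.2403]
```

Request:
servo_tool --rows '[[[-3,0,3],0,-0.5],[[-3,0,6],0,-0.5],[[-3,0,7.5],0,-0.5],[[-3,0,8.5],0,-0.5],[[-3,0,9],0,-0.5],[[-3,0,9],0,-0.5]]'

```text
t: 11.5
tcp_pos: [0.5318, 0.2064, 0.2317]
tool_rot: [0.607, 0.795, -0.001, 0.001]
force: [-1.0, 1.1, 1.3]
finger_gap: 0.758
```

```bash
python3 mv.py .5308 .2067 .2307; python3 tilt.py
```

```text
t 11.5 tcp [0.5318 0.2064 0.2317] yaw 105.32 shift mm [ 0.6 -0.8  1. ] turn to 104.9: 0.4152919508024979 F [-1.   1.1  1.3]
69 axis [-0.295  0.954  0.048] tilt 87.2 res 0.000722905641258562 z range 0.010102668069482457 0.12725454190580843 mid [0.5477 0.1646 0.0687] tcp [0.5317 0.2064 0.2317]
```

The rim edge rests on the disc and its weight is carried. I open and move straight up, clear of the roll.

Request:
servo_tool --rows '[[[0,0,0],0,1],[[0,0,-3],0,1],[[4,0,-30],0,1],[[8,0,-75],0,1],[[10,0,-120],0,1],[[10,0,-150],0,1],[[10,0,-150],0,1],[[10,0,-150],0,1]]'

```text
t: 12.35
tcp_pos: [0.5292, 0.2163, 0.3826]
tool_rot: [0.607, 0.795, -0.001, 0.002]
force: [0.8, 0.4, -0.8]
finger_gap: 1.005
```

Request:
servo_tool --rows '[[[0,0,0],0,1],[[0,0,0],0,1],[[0,0,0],0,1],[[0,0,0],0,1]]'

```text
t: 12.75
tcp_pos: [0.5291, 0.2163, 0.3816]
tool_rot: [0.607, 0.795, -0.001, 0.001]
force: [-0.2, 0.1, 0.1]
finger_gap: 1.0
```

```bash
python3 mv.py .5308 .2067 .2307; python3 - <<'E'
from h import *
s=snapshot("side");t=snapshot("top");w=snapshot("wrist")
P=cloud(s);m=(np.hypot(P[...,0]-.519,P[...,1]-.25)<.12)&(P[...,2]>.012)&(P[...,2]<.15);q=P[m]
if len(q): print(len(q),q.min(0),q.max(0))
cv2.imwrite("pics/r1.png",np.concatenate([cv2.resize(s["image"][110:290,280:460],(390,390)),cv2.resize(w["image"],(390,390))],1))
import pickle;pickle.dump((s,t,w),open("s1.pkl","wb"))
E
```

```text
t 12.75 tcp [0.5291 0.2163 0.3816] yaw 105.32 shift mm [ -9.2  -0.7 150.9] turn to 104.9: 0.4186132429808538 F [-0.2  0.1  0.1]
1363 [0.48518991 0.15006744 0.01200918] [0.60718005 0.27716049 0.05625661]
```

View pics/r1.png

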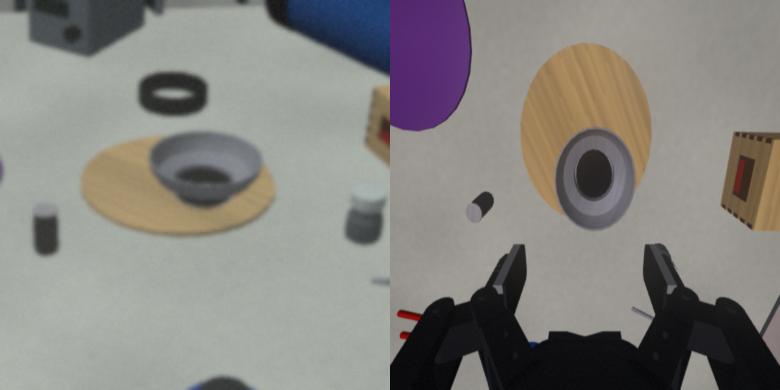

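The bowl stands mouth up but landed about 45 mm from the disc's middle, so it needs centring. I take a precise rim fit.

```bash
cat > rim.py <<'E'
from h import *
from scipy.optimize import least_squares
def rim(s,c0=(.53,.23)):
    P=cloud(s);m=(np.hypot(P[...,0]-c0[0],P[...,1]-c0[1])<.13)&(P[...,2]>.047)&(P[...,2]<.06);q=P[m]
    f=lambda p:np.hypot(q[:,0]-p[0],q[:,1]-p[1])-p[2]
    r=least_squares(f,[*c0,.06],loss="soft_l1",f_scale=.001).x
    o=q.mean(0);n=np.linalg.svd(q-o,full_matrices=False)[2][2]
    return len(q),r.round(4),"tilt",np.degrees(np.arccos(abs(n[2]))).round(1),"zmax",q[:,2].max().round(4)
if __name__=="__main__":
    for k in ("wrist","top","side"):
        try: print(k,rim(snapshot(k)))
        except Exception as e: print(k,e)
E
python3 rim.py; python3 - <<'E'
import pickle;from h import *
s,t,w=pickle.load(open("s1.pkl","rb"))
for n,i in(("w",w),("s",s)):
    P=cloud(i);c=np.hypot(P[...,0]-.546,P[...,1]-.2136)
    for r in (5,20,30,36,44,50,54):
        m=(abs(c-r/1000)<.002)&(P[...,2]<.1)&(P[...,1]>.2136+(-1 if r<15 else 0)*.1); 
        if m.any(): print(n,r,m.sum(),np.percentile(P[m][:,2],[5,50,95]).round(4))
E
```

```text
wrist (2168, array([0.5462, 0.2156, 0.0591]), 'tilt', np.float64(0.5), 'zmax', np.float64(0.0555))
top (490, array([0.5437, 0.2145, 0.0593]), 'tilt', np.float64(1.1), 'zmax', np.float64(0.059))
side (348, array([0.5466, 0.212 , 0.0594]), 'tilt', np.float64(0.1), 'zmax', np.float64(0.0567))
w 5 118 [0.0223 0.0233 0.0245]
w 20 247 [0.0221 0.0233 0.0245]
w 30 433 [0.0079 0.0225 0.0242]
w 36 445 [0.0251 0.0269 0.0283]
w 44 579 [0.0284 0.0298 0.0312]
w 50 696 [0.0307 0.0323 0.0346]
w 54 777 [0.034  0.0376 0.0411]
s 5 12 [0.024  0.0247 0.0265]
s 20 26 [0.0225 0.0243 0.0258]
s 30 32 [0.0226 0.0245 0.0277]
s 36 65 [0.0056 0.027  0.031 ]
s 44 69 [0.0062 0.031  0.0338]
s 50 136 [0.0058 0.0347 0.0407]
s 54 186 [0.0063 0.0408 0.0498]
```

The rim centre is at about (0.5455, 0.214), so it needs 45 mm of travel along heading 126°. I'll straddle the leading wall with the fingers partly open. The inner tip pushes low on the wall and the outer one stops any forward tipping. First I position above it.

Request:
servo_tool --rows '[[[6,0,10],8.5,0.4],[[12,0,20],17,0],[[18,-1,30],25.5,-0.4],[[24,-2,40],34,-0.4],[[30,-3,50],42.5,-0.4],[[38,-4,60],51,-0.4],[[46,-5,75],59.5,-0.4],[[47,-5,90],68,-0.4]]' --force 20

```text
t: 13.85
tcp_pos: [0.5118, 0.2608, 0.2921]
tool_rot: [0.948, 0.317, 0.001, 0.002]
force: [0.5, -0.7, 0.3]
finger_gap: 0.299
```

Request:
servo_tool --rows '[[[0,0,0],1,-0.4],[[0,0,0],1,-0.4],[[0,0,0],1,-0.4]]'

```text
t: 14.15
tcp_pos: [0.5123, 0.2608, 0.2929]
tool_rot: [0.951, 0.31, 0.001, 0.002]
force: [0.6, 0.4, 0.3]
finger_gap: 0.302
```

```bash
python3 mv.py .5117 .2599 .210; python3 - <<'E'
from h import *
s=sense();print("gap",s["finger_gap"],"q",s["q"].round(2))
M=R.from_quat(s["tool_rot"]).as_matrix();print("tool y",M[:,1].round(3))
w=snapshot("wrist");L=(cloud(w)-s["tcp_pos"])@M
m=(w["z_map"]>0)&(abs(L[...,0])<.02)&(L[...,2]>.13)&(L[...,2]<.18)&(abs(L[...,1])<.07)
q=L[m];print(m.sum(),"tip z",np.percentile(q[:,2],[95,99,100]))
for sg in(-1,1):
    k=q[(q[:,1]*sg>0)];print(sg,len(k),np.percentile(abs(k[:,1]),[0,2,10,50,98]).round(4), "zmax",k[:,2].max().round(4))
E
```

```text
t 14.15 tcp [0.5123 0.2608 0.2929] yaw 36.13 shift mm [-1.1  0.1 82.9] turn to 104.9: -68.76896125218349 F [0.6 0.4 0.3]
gap 0.30156428671747104 q [ 0.28  0.61  1.66 -0.    0.87  1.22]
tool y [ 0.59  -0.808  0.004]
4354 tip z [0.16686145 0.17124052 0.17484669]
-1 2179 [0.0121 0.0122 0.0123 0.0153 0.0295] zmax 0.1748
1 2175 [0.0132 0.0133 0.0133 0.0162 0.0303] zmax 0.1745
```

Request:
servo_tool --rows '[[[-1,0,20],0,-0.4],[[-1,0,40],0,-0.4],[[-1,0,58],0,-0.4],[[-1,0,70],0,-0.4],[[-1,0,78],0,-0.4],[[-1,0,83],0,-0.4],[[-1,0,83],0,-0.4]]'

```text
t: 14.9
tcp_pos: [0.5119, 0.26, 0.2098]
tool_rot: [0.951, 0.31, 0.001, 0.002]
force: [-0.1, -0.4, -0.7]
finger_gap: 0.303
```

Request:
servo_tool --rows '[[[0,-3,0],0,-0.4],[[0,-6,0],0,-0.4],[[0,-9,0],0,-0.4],[[0,-12,0],0,-0.4],[[0,-12,0],0,-0.4]]'

```text
t: 15.4
tcp_pos: [0.5048, 0.27, 0.2102]
tool_rot: [0.951, 0.31, 0.002, 0.002]
force: [1.1, -0.1, 0.9]
finger_gap: 0.3
```

```bash
python3 mv.py .5117 .2599 .210; python3 rim.py
```

```text
t 15.4 tcp [0.5048 0.27   0.2102] yaw 36.15 shift mm [-0.4 12.3  0.2] turn to 104.9: -68.751322752951 F [ 1.1 -0.1  0.9]
wrist (9587, array([0.5444, 0.2197, 0.0591]), 'tilt', np.float64(1.1), 'zmax', np.float64(0.06))
top (611, array([0.5416, 0.2186, 0.0593]), 'tilt', np.float64(1.0), 'zmax', np.float64(0.0599))
side (413, array([0.5446, 0.2159, 0.0594]), 'tilt', np.float64(0.8), 'zmax', np.float64(0.06))
```

It slides upright under a low force. I continue.

Request:
servo_tool --rows '[[[0,-4,0],0,-0.4],[[0,-8,0],0,-0.4],[[0,-12,0],0,-0.4],[[0,-16,0],0,-0.4],[[0,-20,0],0,-0.4],[[0,-24,0],0,-0.4],[[0,-28,0],0,-0.4],[[0,-32,0],0,-0.4]]'

```text
t: 16.35
tcp_pos: [0.4859, 0.296, 0.2099]
tool_rot: [0.951, 0.31, 0.002, 0.002]
force: [1.8, -2.0, 1.8]
finger_gap: 0.302
```

```bash
python3 mv.py .5117 .2599 .210; python3 rim.py
```

```text
t 16.35 tcp [0.4859 0.296  0.2099] yaw 36.12 shift mm [-0.4 44.4  0.1] turn to 104.9: -68.78077914811412 F [ 1.8 -2.   1.8]
wrist (9963, array([0.5274, 0.247 , 0.0591]), 'tilt', np.float64(1.1), 'zmax', np.float64(0.06))
top (629, array([0.5243, 0.2464, 0.0593]), 'tilt', np.float64(1.0), 'zmax', np.float64(0.0595))
side (394, array([0.5273, 0.2437, 0.0594]), 'tilt', np.float64(0.8), 'zmax', np.float64(0.06))
```

Request:
servo_tool --rows '[[[0,-3,0],0,-0.4],[[0,-6,0],0,-0.4],[[0,-7,0],0,-0.4],[[0,-3,0],0,-0.4],[[0,0,0],0,-0.4],[[0,0,0],0,-0.4]]'

```text
t: 17.1
tcp_pos: [0.4857, 0.2958, 0.2097]
tool_rot: [0.951, 0.31, 0.001, 0.001]
force: [0.2, 0.5, 0.0]
finger_gap: 0.3
```

Request:
servo_tool --rows '[[[0,0,-10],0,-0.4],[[0,0,-30],0,-0.4],[[0,0,-60],0,-0.4],[[0,0,-100],0,-0.4],[[0,0,-140],0,-0.4],[[0,0,-140],0,-0.4]]'

```text
t: 17.7
tcp_pos: [0.4867, 0.2968, 0.356]
tool_rot: [0.951, 0.31, 0.007, 0.001]
force: [1.6, -0.7, 0.1]
finger_gap: 0.298
```

Request:
servo_tool --rows '[[[-40,0,0],0,-0.4],[[-80,0,0],0,-0.4],[[-120,0,0],0,-0.4],[[-120,0,0],0,-0.4],[[-120,0,0],0,-0.4]]'

```text
t: 18.2
tcp_pos: [0.389, 0.2258, 0.3545]
tool_rot: [0.951, 0.309, 0.007, 0.001]
force: [0.1, 1.5, -0.7]
finger_gap: 0.302
```

```bash
python3 mv.py .5117 .2599 .210; python3 rim.py; python3 - <<'E'
from h import *
t=snapshot("top");s=snapshot("side")
hsv=cv2.cvtColor(t["image"],cv2.COLOR_BGR2HSV);P=cloud(t)
m=(np.hypot(P[...,0]-.519,P[...,1]-.25)<.13)&(hsv[...,1]>60)&(abs(hsv[...,0].astype(int)-16)<10)&(P[...,2]<.02)
q=P[m];print("disc mid",(q.max(0)+q.min(0))/2)
cv2.imwrite("pics/f.png",np.concatenate([cv2.resize(t["image"],(400,300)),cv2.resize(s["image"],(400,300))],1))
E
```

```text
t 18.2 tcp [0.389  0.2258 0.3545] yaw 36.05 shift mm [117.3  43.7 146.4] turn to 104.9: -68.85114584695418 F [ 0.1  1.5 -0.7]
wrist (2968, array([0.5227, 0.2527, 0.059 ]), 'tilt', np.float64(0.5), 'zmax', np.float64(0.0553))
top (417, array([0.5204, 0.2522, 0.0593]), 'tilt', np.float64(0.8), 'zmax', np.float64(0.0587))
side (343, array([0.5233, 0.2494, 0.0595]), 'tilt', np.float64(0.3), 'zmax', np.float64(0.0562))
disc mid [0.52210467 0.23805291 0.00429057]
```

View pics/f.png

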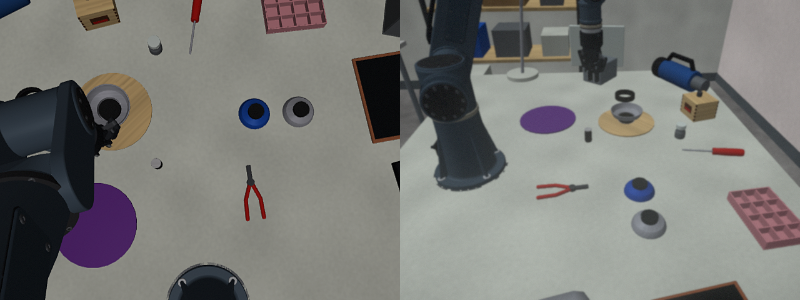

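The bowl stands mouth up in the middle of the disc, and the small and blue bowls are undisturbed. In the top view the bowl centre is (0.520, 0.252) against the disc's (0.519, 0.250). The "disc mid" reading this time is off because the arm covers part of the disc.

```bash
python3 -c "
from station import sign_off
print(sign_off())"
```

```text
the job is handed in; nothing more can be done
None
```

The larger steel bowl is standing on its foot, mouth up, in the middle of the plywood disc, and I've handed the job in at about 18 s of the 43 s allowed.

**How it was done:** I gripped the bowl by its foot and tipped it to about 87° against the disc's edge. I then carried it over the disc and let it go with its rim touching the surface. It rolled on to its foot but stopped about 45 mm from the middle, so I slid it there with the fingertips.

**Last checks:**
- **Position:** in the top view the bowl's centre is about 3 mm from the disc's centre as measured at the start, so the whole bowl is over the disc.
- **Standing:** the fitted rim tilt was under 1° in all three views.
- **Gripper and forces:** the gripper was well clear of the bowl. The wrist force readings, taken at the end of each move, stayed around 5 N or less.
- **Other bowls:** the small bowl and the blue one looked untouched.

**Disagreements:**
- The three cameras differ by about 3 mm on the bowl's centre.
- A final re-measurement of the disc came out about 12 mm off because the arm hid part of it, so I used the first, unobstructed measurement.

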